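# Hold a bowl up in the vacuum lidding press

### The arm

A 6-joint arm with a two-finger parallel gripper is mounted at the origin on the work surface. World frame = base frame: x ahead of the robot, y to its left, z up, the work surface at z = 0. Lengths are in mm, angles in rad, forces in N, time in s.
With the tool pointing down it reaches from about 350 to 875 mm from the base axis. Payload 4.2 kg.
Tool frame: the origin (TCP) lies between the finger pads; the fingertips stand 25 mm ahead of it and the grasp point (between the pads) lies 6 mm ahead of it; z points along the fingers, y is the line along which they close (so a half turn about z gives the same grasp; the last joint's range is limited). The gripper opens to 85 mm and grips with 20 to 120 N. Pads are 22 mm wide; open, the fingers measure 114 mm over their backs; the gripper's body (76 mm by 85 mm) begins 54 mm behind the grasp point. The pads swing forward as they close: fully open they stand 13 mm farther back than shut.
Start: joints at [1.496, 0.385, 0.008, 0, -1.194, -0.259], TCP at [204.74, 590.492, 256.312] pointing down, gripper open.
Joint ranges: [-3.14, 3.14], [-1.21, 2.06], [-1.07, 1.41], [-3.16, 2.05], [-2.99, -0.16], [-3.1, 3.1]. Speed limits (rad/s): [2.79, 2.79, 3.14, 3.14, 3.14, 3.14].

### API

Orientations are given as a unit quaternion [x, y, z, w].
In Python, from bench import arm gives the robot as it stands.
- The arm moves only by the shell command python3 -m pendant 'ROWS'. ROWS is JSON, a list of rows, each a list of 7 numbers: the shift along the tool's x, y, z in m, then the turn, a rotation vector about the tool's x, y, z in degrees, then the finger opening in m, from 0 to 0.0854. In form: [[x, y, z, wx, wy, wz, fingers], ...]. A call has 1 to 12 rows; each row shifts and turns the commanded pose from where the row before left it, along the tool's axes as they then stand; what a row does not reach is not made up. A row lasts 1/10 s, in which the tool goes at most 50 mm and 8.59 degrees, less where a joint would pass 70% of its speed; a pose out of reach is approached as far as the arm can. A call is refused whole if a number of a shift passes 0.05 or a number of a turn 8.59, either way. A call with a gripper value outside its range is refused whole. The fingers move at their own pace and stop on an object; the grip force is fixed at half the most. Time passes only in rows, so rows that do not move let the fingers close. It gives the time, the measured TCP pose, the force, the opening and the grip force at its end, in the units of the state.
- arm.read_state(): the state, without advancing time (a new reading comes with each control period).
- arm.get_image(name): name is "scene" or "side" or "wrist"; returns a dict with "image" (480x640x3 uint8, red, green, blue), "fx", "fy", "cx", "cy" (pixels), "xyz" and "rotation" of the camera in the world. Camera axes: x right, y down, z forward; pixel columns grow to the right and rows downward; lengths in mm; the calibration is good to about 2 mm. The wrist camera is an equidistant fisheye: a pixel r from the principal point sees the ray r / f radians off the axis. A picture is of the moment at which its call begins. There is no depth.
- arm.job_done(): hands the job in; it is judged then, once.
The state is a dict: "clock": time; "joints": joint angles; "joint_vel": joint speeds; "joint_efforts": joint torques, N m; "position": TCP position; "ee_rot": TCP orientation; "contact_force": force on the tool from outside, world axes, zero at the start; "wrist_torque": the same for the moment, N m; "gripper_width": finger opening in mm; "grasp_force": force on a finger pad.
Only numpy, scipy, OpenCV 4.12 (cv2) and the standard library are available. Lean on these libraries where they do the work, as an engineer would, in place of code of your own. Each camera call takes 0.05 s, during which the arm holds its last target. There are 200 camera calls.

### The job

Vacuum-seal the lidded bowl waiting in the lidding press: first press its white power key, then the blue round-bowl key, then the green start key, each fully down and released before the next, leaving the yellow and red keys alone. Then swing the cam lever up until it stands straight upright, where the cam lifts the bowl highest and presses its lid against the pad in the head; do not run it on over the top, and finish while still holding it there with the gripper, because it springs back when let go. Leave the bowls, spare lid and dip cup around the press where they are.

Things in the scene. Friction and masses are not known exactly. Their poses are not given: they have to be found in the camera images.
- press: white bench-top lidding press, fixed, 315 (x) by 240 (y) by 262 mm high, lever on its +y side. Origin on the counter below the bowl's axis; z up, -x towards its console, 50 mm high (x -212 to -88 mm), with five keys in a row along y (white, yellow, blue, green, red from +y). Behind it posts carry a head (190 by 250 mm, x -85 to 105 mm, 198 to 262 mm above the counter) over the bowl
- power_key_top (a point): middle of the top face of the white power key: a round spring key, 27 mm across, standing 12 mm proud of its 36 mm wide steel bezel, its top 72 mm above the counter; keys are 46 mm apart. In the press's frame at (-155, 92) mm. All keys are pressed straight down, 6 mm to the bottom, about 5 N
- bowl_key_top (a point): middle of the top face of the blue round-bowl key (white ring on it), the same size, in the middle of the row at (-155, 0) mm in the press's frame
- start_key_top (a point): middle of the top face of the green start key, the same size, at (-155, -46) mm in the press's frame
- tray_key_top (a point): middle of the top face of the yellow key (black rectangle on it), between the white and the blue ones; not to be pressed
- stop_key_top (a point): middle of the top face of the red stop key, last in the row, next to the green one; not to be pressed
- power_key (a joint): travel of the white key, 0 up to 0.006 m fully down; it springs back up
- bowl_key (a joint): travel of the blue key, 0 up to 0.006 m fully down; it springs back up
- start_key (a joint): travel of the green key, 0 up to 0.006 m fully down; it springs back up
- tray_key (a joint): travel of the yellow key, 0 when up
- stop_key (a joint): travel of the red key, 0 when up
- lever: cam lever: 14 mm steel bar with a black T-grip at its end, its middle plane 195 mm to the press's +y. Origin on the shaft's axis, 38 mm above the counter; z along the bar to the grip, y along the shaft (the press's y). At rest it points to the press's -x, 30 degrees above level; grip up and towards +x raises the bowl. Lift is highest with z straight up; beyond that it falls
- camshaft (a joint): angle of the cam lever in rad: 0 at rest, 1.047 upright at the highest lift (17 mm), end stop at 1.547. A spring pulls it back to 0 from everywhere; it takes about 4 to 7 N at the grip
- carrier_top (a point): middle of the round plate that carries the bowl, where the bowl's foot stands; 92 mm above the counter at rest, 109 mm at the highest lift
- bowl: round glass bowl with food standing in the ring of the carrier plate, 140 mm in diameter, 65 mm high, loose, about 0.5 kg; origin under its foot
- bowl_lid: beige lid lying on that bowl, 149 mm in diameter; origin on the rim's plane; its top, 8 mm higher, is 14 mm below the pad at rest
- seal_pad: black sprung rubber pad, 100 mm in diameter, under the press's head; origin in its underside, 179 mm above the counter; the lid pushes it up 2 to 3 mm at the highest lift
- baking_sheet: dark blue baking sheet, fixed, 376 by 266 mm with a 20 mm rim, to the left of the press; origin under its middle
- pink_bowl: glass bowl with a pink lid on the baking sheet, 149 mm wide, 73 mm high; origin under its foot; leave alone
- open_bowl: open glass bowl of food on the baking sheet, 140 mm wide, 66 mm high; origin under its foot; leave alone
- spare_lid: cream lid lying on the counter to the right of the press, 149 mm wide, 12 mm high; origin under its middle; leave alone
- dip_cup: small white dip cup with a clear lid, to the right of the press, 64 mm wide, 38 mm high; origin under its middle; leave alone
- lever_grip (a point): centre of the T-grip: a round bar 28 mm thick, 50 mm long across the lever (along the press's y), 185 mm from the shaft's axis; at rest about 130 mm above the counter, 223 mm when the lever is upright. It can be pinched over its two flat ends, so that it pivots between the fingers, or pushed

How it is judged (in metres and radians):
On the way, in this order (a step that is already met when the one before it is completed fails the run):
1. the white power key is pressed, alone (value of joint power_key above 0.0045 m and value of joint each of bowl_key, start_key below 0.002 m), for 0.04 s.
2. the blue round-bowl key is pressed, alone (value of joint bowl_key above 0.0045 m and value of joint each of power_key, start_key below 0.002 m), for 0.04 s.
3. the green start key is pressed, alone (value of joint start_key above 0.0045 m and value of joint each of power_key, bowl_key below 0.002 m), for 0.04 s.
4. the lever is brought upright, with the lid pressed against the pad (value of joint camshaft between 0.927 and 1.167 rad and contact force between bowl_lid and seal_pad above 6 N), for 0.2 s.
At the end, for the whole second after the job is handed in: Fingers hold the lever (over 1.5 N) within 0.12 rad of upright; the lid presses on the pad with over 6 N; bowl and lid within 8 mm of the carrier's middle and of each other; all keys up; other bowls, spare lid and dip cup within 20 mm of where they stood (all of step 4 and contact force between the fingers and lever above 1.5 N and horizontal distance between bowl and carrier_top below 0.008 m and horizontal distance between bowl_lid and bowl below 0.008 m and value of joint each of power_key, bowl_key, start_key, tray_key, stop_key below 0.002 m and distance of each of pink_bowl, open_bowl, spare_lid, dip_cup from where it was at the start of the episode below 0.02 m); the arm keeps its last pose, push and grip.
It fails at once if the yellow or the red key is pressed (value of joint any of tray_key, stop_key above 0.003 m).
It fails at once if the lever is run on over the top (more than 0.3 rad past upright) (value of joint camshaft above 1.347 rad).
It fails at once if a bowl, the spare lid or the dip cup beside the press is knocked about (distance of any of pink_bowl, open_bowl, spare_lid, dip_cup from where it was at the start of the episode above 0.02 m).
It also fails if it takes over 61 s, if anything falls off the work surface, if the arm or the gripper's body presses on something with over 40 N, if the wrist force passes 120 N, or if a joint passes its speed limit or range.

## Working session

There is one attempt and no reset: what is moved stays moved. The work goes in short steps, Python scripts to look and compute and a shell command to move; the robot and the scene stay as the last step left them, time stands still between calls to the robot, and variables do not carry over. Pictures are saved under pics/ and viewed, at most 10 in all, crops included, and the job is handed in when it is done.

```bash
mkdir -p pics; cat > h.py <<'E'
import numpy as np,cv2
from bench import arm
def grab(n,f):
    d=arm.get_image(n); cv2.imwrite('pics/'+f+'.png',d['image'][:,:,::-1])
    np.save('pics/'+f+'.npy',{k:v for k,v in d.items()},allow_pickle=True); return d
def load(f): return np.load('pics/'+f+'.npy',allow_pickle=True).item()
def ray(d,u,v,fish=False):
    x=(u-d['cx'])/d['fx'];y=(v-d['cy'])/d['fy']
    if fish:
        t=np.hypot(x,y); s=np.sin(t)/t if t>1e-9 else 1; c=np.array([x*s,y*s,np.cos(t)])
    else: c=np.array([x,y,1.])
    c=np.array(d['rotation']).reshape(3,3)@(c/np.linalg.norm(c)); return np.array(d['xyz']),c
def tri(rs):
    A=np.zeros((3,3));b=np.zeros(3)
    for o,c in rs:
        P=np.eye(3)-np.outer(c,c);A+=P;b+=P@o
    x=np.linalg.solve(A,b); return x,[round(float(np.linalg.norm((np.eye(3)-np.outer(c,c))@(x-o))),1) for o,c in rs]
def atz(r,z): o,c=r; return o+c*(z-o[2])/c[2]
E
python3 - <<'E'
from h import *
for n in('scene','side','wrist'):
    d=grab(n,n+'0'); print(n,d['fx'],d['cx'],d['cy'],d['xyz'],np.round(d['rotation'],3).tolist())
print(arm.read_state())
E
```

```text
scene 561.3145589130536 319.4452328923145 242.10175571056405 [  493.27278587 -1248.87770398  1348.71646926] [0.923, -0.013, -0.001, -0.385]
side 509.91217548984855 319.5715500697411 240.49156838215222 [  -15.91251246 -1173.25194717   831.8674572 ] [0.842, -0.187, 0.102, -0.495]
wrist 371.64829954431775 327.97694344259105 241.01604949568662 [274.71994579 566.18692397 372.83179203] [-0.573, 0.806, 0.119, -0.086]
{'clock': 0.15, 'joints': array([ 1.49557691e+00,  3.85401354e-01,  6.93217457e-03, -3.45730908e-04,
       -1.19403414e+00, -2.58609591e-01]), 'joint_vel': array([-0.00131701, -0.00049371,  0.00375556,  0.00200031,  0.00247109,
        0.00070818]), 'joint_efforts': array([ 4.87061493e-05, -3.92678976e+01,  1.88582110e+01,  4.18871194e+00,
       -3.45494758e-03, -5.72319312e-07]), 'position': array([204.63743274, 590.11779822, 255.45788502]), 'ee_rot': array([ 9.86091123e-01, -1.66203316e-01, -8.18596011e-05,  8.64624339e-04]), 'contact_force': array([-0.38793645,  0.55473621, -0.63691189]), 'wrist_torque': array([0.00561908, 0.00080654, 0.04676655]), 'grasp_force': 0.0, 'gripper_width': 85.59957821356154}
```

View pics/scene0.png

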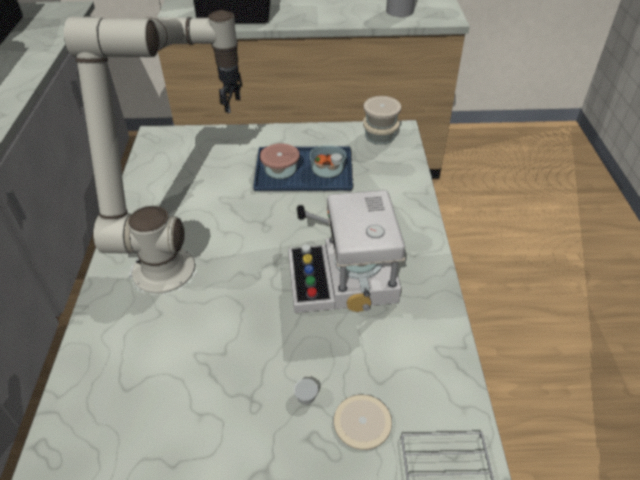

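View pics/side0.png

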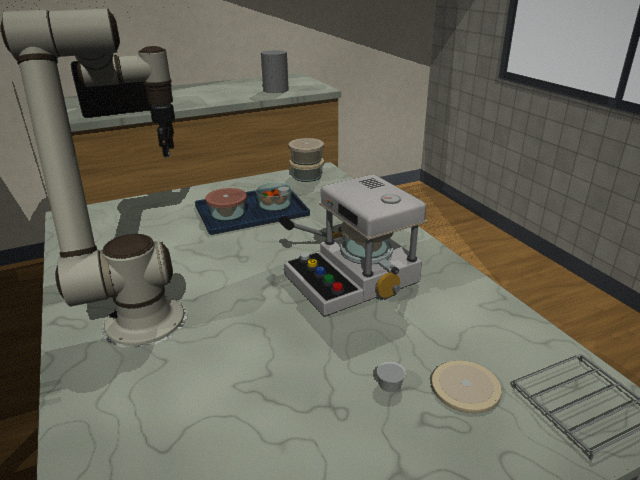

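View pics/wrist0.png

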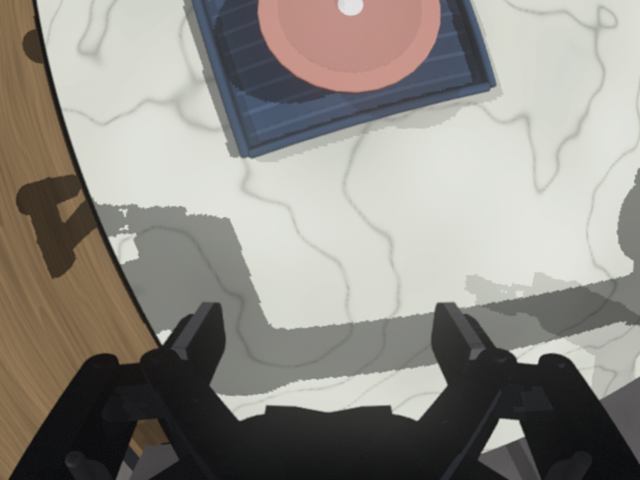

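The scene and side views show the press, with the key row at about (309,270) in scene and (322,277) in side. The lever grip is at about (301,212) and (286,223). The wrist view shows only the sheet and pink lid. I'll enlarge the press next.

```bash
python3 - <<'E'
from h import *
a=load('scene0')['image'][195:315,285:415]; b=load('side0')['image'][205:315,275:400]
cv2.imwrite('pics/c1.png',cv2.resize(a,None,fx=5,fy=5,interpolation=cv2.INTER_CUBIC)[:,:,::-1])
cv2.imwrite('pics/c2.png',cv2.resize(b,None,fx=5,fy=5,interpolation=cv2.INTER_CUBIC)[:,:,::-1])
E
```

```text
(no output)
```

View pics/c1.png

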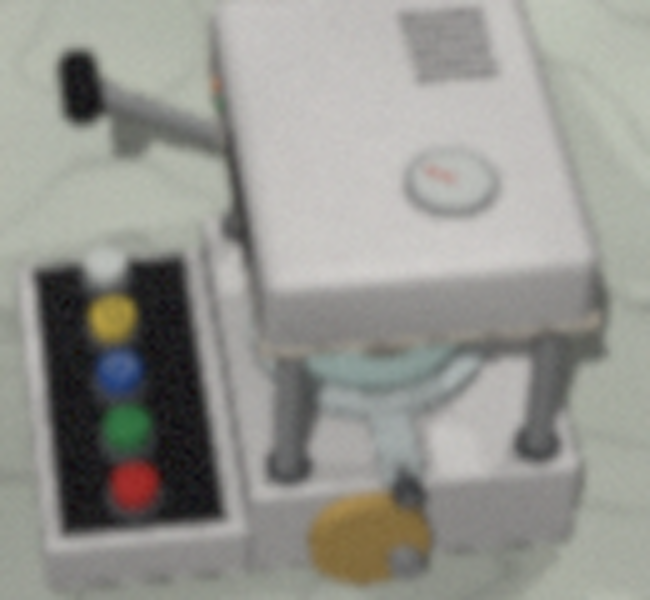

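View pics/c2.png

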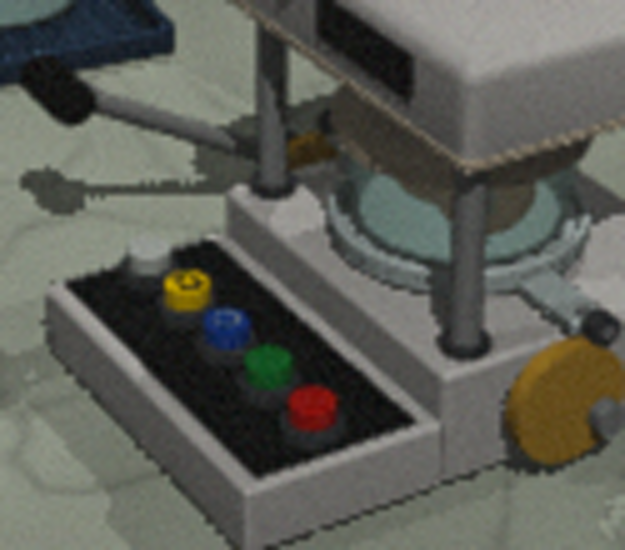

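In the crops, the key tops run from white to red at about (106,262) to (134,480) in the scene crop and (150,248) to (313,402) in the side crop. The grip is at (80,87) and (60,88).

```bash
python3 - <<'E'
from h import *
S,D=load('scene0'),load('side0')
A=dict(w=(106,262),y=(114,314),b=(120,367),g=(127,421),r=(134,480),grip=(80,87))
B=dict(w=(150,248),y=(188,282),b=(229,320),g=(270,360),r=(313,402),grip=(60,88))
for k in A:
    r1=ray(S,285+(A[k][0]-2)/5,195+(A[k][1]-2)/5);r2=ray(D,275+(B[k][0]-2)/5,205+(B[k][1]-2)/5)
    x,e=tri([r1,r2]);print(k,x.round(1),e,atz(r1,72).round(1),atz(r2,72).round(1))
s=arm.read_state();from scipy.spatial.transform import Rotation as R
print(R.from_quat(s['ee_rot']).as_matrix().round(3))
E
```

```text
Traceback (most recent call last):
  File "h.py", line 12, in ray
    c=np.array(d['rotation']).reshape(3,3)@(c/np.linalg.norm(c)); return np.array(d['xyz']),c
      ~~~~~~~~~~~~~~~~~~~~~~~~~~~~~~~^^^^^
ValueError: cannot reshape array of size 4 into shape (3,3)
```

```bash
sed -i "s/np.array(d\['rotation'\]).reshape(3,3)@/Rot.from_quat(d['rotation']).as_matrix()@/; 1a from scipy.spatial.transform import Rotation as Rot" h.py
cat > m.py <<'E'
from h import *
S,D=load('scene0'),load('side0')
A=dict(w=(106,262),y=(114,314),b=(120,367),g=(127,421),r=(134,480),grip=(80,87))
B=dict(w=(150,248),y=(188,282),b=(229,320),g=(270,360),r=(313,402),grip=(60,88))
for k in A:
    r1=ray(S,285+(A[k][0]-2)/5,195+(A[k][1]-2)/5);r2=ray(D,275+(B[k][0]-2)/5,205+(B[k][1]-2)/5)
    x,e=tri([r1,r2]);print(k,x.round(1),e,atz(r1,72).round(1),atz(r2,72).round(1))
print(Rot.from_quat(arm.read_state()['ee_rot']).as_matrix().round(3))
E
python3 m.py
```

```text
w [466.6  17.   70.2] [3.4, 3.4] [464.9  19.3  72. ] [465.9   9.   72. ]
y [471.  -29.1  70.8] [2.8, 2.8] [469.6 -26.9  72. ] [470.6 -35.2  72. ]
b [474.7 -76.1  71.6] [3.5, 3.5] [472.9 -72.4  72. ] [474.8 -81.9  72. ]
g [ 478.6 -120.1   70.3] [4.0, 4.0] [ 476.7 -117.    72. ] [ 477.9 -128.2   72. ]
r [ 482.  -166.4   70. ] [3.7, 3.7] [ 480.3 -163.9   72. ] [ 481.  -174.4   72. ]
grip [452.1 116.4 132.6] [3.1, 3.1] [448.2 188.6  72. ] [493.1 222.4  72. ]
[[ 0.945 -0.328 -0.   ]
 [-0.328 -0.945 -0.002]
 [ 0.     0.002 -1.   ]]
```

```bash
python3 -m pendant '[[0.033,0.035,0,0,0,0,0],[0.033,0.035,0,0,0,0,0],[0.033,0.035,0,0,0,0,0],[0.033,0.035,0,0,0,0,0],[0.033,0.035,0,0,0,0,0],[0.033,0.035,0,0,0,0,0],[0.033,0.035,0,0,0,0,0],[0.033,0.035,0,0,0,0,0],[0.033,0.035,0,0,0,0,0],[0.033,0.035,0,0,0,0,0],[0.033,0.035,0,0,0,0,0],[0.033,0.035,0,0,0,0,0]]' && python3 -m pendant '[[0,0,0,0,0,8.5,0],[0,0,0,0,0,8.5,0],[0,0,0,0,0,8.5,0],[0,0,0,0,0,8.5,0],[0,0,0,0,0,8.5,0],[0,0,0,0,0,8.5,0],[0,0,0,0,0,8.5,0],[0,0,0,0,0,8.5,0],[0,0,0,0,0,8.5,0],[0,0,0,0,0,8.5,0],[0,0,0,0,0,8.5,0],[0,0,0,0,0,8.5,0]]' && python3 -m pendant '[[0,0,0,0,0,8.5,0],[0,0,0,0,0,8.5,0],[0,0,0,0,0,8.5,0],[0,0,0,0,0,8.5,0],[0,0,0,0,0,8.5,0],[0,0,0,0,0,8.5,0],[0,0,0,0,0,3,0],[0,0,0,0,0,0,0]]'
cat >> h.py <<'E'
O=np.array([629.,-62,0]);Y=np.radians(4.8)
def pt(p): # press -> world
    return O+Rot.from_euler('z',Y).apply(p)
def togo(p):  # TCP goal in world -> shift in tool axes
    s=arm.read_state();R=Rot.from_quat(s['ee_rot']);print('t',s['clock'],'pos',s['position'].round(1),'F',s['contact_force'].round(1),'w',round(s['gripper_width'],1),'j',s['joints'].round(2));
    print('togo mm',R.inv().apply(np.array(p)-s['position']).round(1),'toolerr deg',np.degrees((R.inv()*Rot.from_euler('z',Y+np.pi)*Rot.from_euler('x',np.pi)).as_rotvec()).round(1))
E
python3 - <<'E'
from h import *
d=grab('wrist','w1'); togo(pt([-155,92,200])); print(d['xyz'],d['rotation'],d['fx'])
E
```

```text
clock: 1.35
position: [441.5, 62.0, 256.5]
ee_rot: [0.986, -0.166, 0.0, -0.0]
contact_force: [0.6, 1.8, 0.8]
gripper_width: 0.2
grasp_force: 0.0
clock: 2.55
position: [441.0, 63.9, 256.1]
ee_rot: [-0.489, 0.872, 0.0, -0.0]
contact_force: [0.4, -0.3, -0.2]
gripper_width: 0.4
grasp_force: 0.0
clock: 3.35
position: [441.1, 63.9, 256.1]
ee_rot: [-0.043, 0.999, -0.0, -0.0]
contact_force: [0.4, -0.1, 0.1]
gripper_width: -0.3
grasp_force: 0.0
t 3.4 pos [441.1  63.9 256.2] F [-0.2  0.1 -0.6] w -0.1 j [ 0.51  0.07 -0.41 -0.   -1.09 -1.99]
togo mm [-21.6 -49.2  56.2] toolerr deg [-0.  -0.   0.1]
[368.3018595   57.63134938 373.64960916] [0.66929899 0.72863315 0.10722678 0.09815806] 371.64829954431775
```

View pics/w1.png

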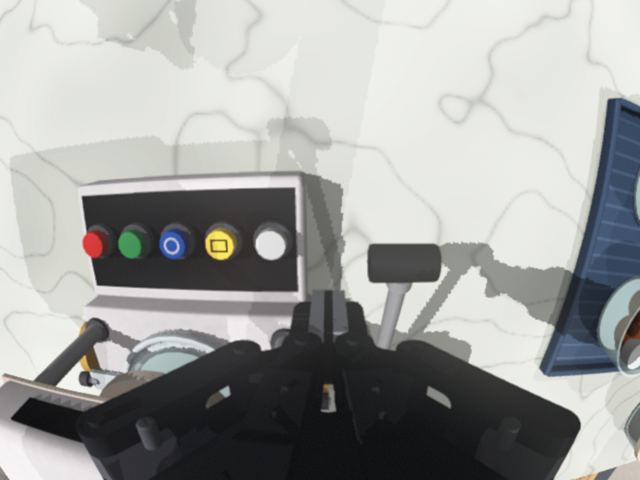

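The wrist view shows the key tops at red (93,242), green (130,242), blue (172,243), yellow (220,243) and white (271,242). The grip spans (369–440, 263).

```bash
python3 - <<'E'
from h import *
S,D,W=load('scene0'),load('side0'),load('w1')
A=dict(w=(106,262),y=(114,314),b=(120,367),g=(127,421),r=(134,480),grip=(80,87))
B=dict(w=(150,248),y=(188,282),b=(229,320),g=(270,360),r=(313,402),grip=(60,88))
C=dict(w=(271,242),y=(220,243),b=(172,243),g=(130,242),r=(93,242),grip=(404,263))
for k in A:
    r1=ray(S,285+(A[k][0]-2)/5,195+(A[k][1]-2)/5);r2=ray(D,275+(B[k][0]-2)/5,205+(B[k][1]-2)/5);r3=ray(W,*C[k],True)
    x,e=tri([r1,r2,r3]);z=132 if k=='grip' else 72
    print(k,x.round(1),e,'wrist@z',atz(r3,z).round(1),tri([r1,r3])[0].round(1),tri([r2,r3])[0].round(1))
E
```

```text
w [465.8  16.8  70.1] [3.3, 3.7, 1.6] wrist@z [463.6  17.   72. ] [464.   17.4  73.4] [466.9  16.   67.2]
y [470.4 -28.9  70.4] [2.7, 3.1, 1.4] wrist@z [468.3 -28.4  72. ] [468.9 -28.   72.7] [471.3 -29.9  68.1]
b [474.2 -75.4  70.7] [3.3, 3.8, 1.3] wrist@z [472.3 -74.6  72. ] [472.4 -73.9  73.4] [475.4 -76.9  68. ]
g [ 477.6 -120.7   70.4] [3.9, 4.2, 1.7] wrist@z [ 475.3 -119.6   72. ] [ 475.8 -118.6   73.4] [ 478.7 -122.9   67.6]
r [ 481.4 -166.4   69.7] [3.6, 3.9, 1.3] wrist@z [ 479.1 -164.5   72. ] [ 479.7 -164.3   72.2] [ 482.4 -168.7   67.2]
grip [452.4 118.3 131.4] [3.1, 3.3, 0.3] wrist@z [452.1 118.5 132. ] [450.7 117.5 135.4] [454.6 119.4 127.9]
```

```bash
sed -i 's/^O=.*;Y/O=np.array([627.8,-62,0]);Y/' h.py
python3 -m pendant '[[-0.02,-0.024,0.03,0,0,0,0],[0,-0.025,0.04,0,0,0,0],[0,0,0.04,0,0,0,0],[0,0,0.03,0,0,0,0],[0,0,0,0,0,0,0],[0,0,0,0,0,0,0]]'; python3 - <<'E'
from h import *
grab('side','s2');grab('wrist','w2');togo(pt([-155,92,97]))
E
python3 -m pendant '[[0,0,0.008,0,0,0,0],[0,0,0.006,0,0,0,0],[0,0,0,0,0,0,0],[0,0,0,0,0,0,0]]'
```

```text
clock: 4.0
position: [465.9, 16.9, 116.7]
ee_rot: [-0.043, 0.999, -0.0, -0.0]
contact_force: [0.3, 0.0, 0.2]
gripper_width: -0.3
grasp_force: 0.0
t 4.1 pos [466.8  17.4 118.1] F [-0.7 -0.4  1.2] w 0.3 j [ 0.39  0.28 -0.56  0.   -0.73 -1.87]
togo mm [ 1.2 -0.6 21.1] toolerr deg [0.  0.2 0.1]
clock: 4.5
position: [465.3, 16.8, 102.3]
ee_rot: [-0.043, 0.999, -0.0, -0.0]
contact_force: [-1.1, -0.4, -1.0]
gripper_width: -0.2
grasp_force: 0.0
```

```bash
python3 -m pendant '[[0,0,0.004,0,0,0,0],[0,0,0.003,0,0,0,0],[0,0,0,0,0,0,0],[0,0,0,0,0,0,0]]';python3 -m pendant '[[0,0,0.002,0,0,0,0],[0,0,0.002,0,0,0,0],[0,0,0,0,0,0,0],[0,0,0,0,0,0,0]]'
```

```text
clock: 4.9
position: [465.7, 16.9, 95.5]
ee_rot: [-0.043, 0.999, 0.0, 0.0]
contact_force: [-0.5, 1.3, 2.6]
gripper_width: 0.2
grasp_force: 1.1
clock: 5.3
position: [465.7, 16.9, 91.5]
ee_rot: [-0.043, 0.999, 0.0, 0.0]
contact_force: [-0.3, 1.2, 4.1]
gripper_width: 0.1
grasp_force: 2.3
```

```bash
python3 -m pendant '[[0,0,0.0015,0,0,0,0],[0,0,0,0,0,0,0],[0,0,0,0,0,0,0]]'
```

```text
clock: 5.6
position: [465.7, 16.9, 91.0]
ee_rot: [-0.043, 0.999, -0.0, 0.0]
contact_force: [-2.6, 0.4, 11.7]
gripper_width: 0.0
grasp_force: 6.0
```

```bash
python3 -m pendant '[[0,0,-0.03,0,0,0,0],[0,-0.046,0,0,0,0,0],[0,-0.046,0,0,0,0,0],[0,0,0,0,0,0,0],[0,0,0.014,0,0,0,0],[0,0,0,0,0,0,0],[0,0,0.008,0,0,0,0],[0,0,0.004,0,0,0,0],[0,0,0.003,0,0,0,0],[0,0,0.001,0,0,0,0],[0,0,0,0,0,0,0],[0,0,0,0,0,0,0]]'; python3 -c "
from h import *
togo(pt([-155,0,91]))"
```

```text
clock: 6.8
position: [473.4, -74.5, 91.0]
ee_rot: [-0.043, 0.999, -0.0, 0.0]
contact_force: [-2.5, 0.5, 9.8]
gripper_width: -0.0
grasp_force: 4.9
t 6.8 pos [473.4 -74.5  91. ] F [-2.5  0.5  9.8] w -0.0 j [ 0.18  0.34 -0.56  0.   -0.67 -1.67]
togo mm [ 0.1 -0.4  0. ] toolerr deg [-0.   0.   0.1]
```

Blue has bottomed. Green is next.

```bash
python3 -m pendant '[[0,0,-0.03,0,0,0,0],[0,-0.046,0,0,0,0,0],[0,0,0,0,0,0,0],[0,0,0.014,0,0,0,0],[0,0,0,0,0,0,0],[0,0,0.008,0,0,0,0],[0,0,0.004,0,0,0,0],[0,0,0.003,0,0,0,0],[0,0,0.001,0,0,0,0],[0,0,0,0,0,0,0],[0,0,0,0,0,0,0]]'; python3 -c "
from h import *
togo(pt([-155,-46,91]))"
```

```text
clock: 7.9
position: [477.4, -120.3, 91.0]
ee_rot: [-0.043, 0.999, -0.0, 0.0]
contact_force: [-3.3, 2.8, 9.1]
gripper_width: -0.3
grasp_force: 4.7
t 7.9 pos [ 477.4 -120.3   91. ] F [-3.3  2.8  9.1] w -0.3 j [ 0.08  0.36 -0.53  0.   -0.69 -1.57]
togo mm [ 0.2 -0.5  0. ] toolerr deg [-0.   0.   0.1]
```

```bash
python3 -m pendant '[[0,0,-0.044,0,0,0,0],[0,0,-0.044,0,0,0,0],[0,0,-0.044,0,0,0,0],[0.001,0.048,0,0,0,0,0.085],[0.001,0.048,0,0,0,0,0.085],[0.001,0.048,0,0,0,0,0.085],[0.001,0.048,0,0,0,0,0.085],[0.001,0.048,0,0,0,0,0.085],[0,0,0,0,0,0,0.085],[0,0,0,0,0,0,0.085]]'; python3 - <<'E'
from h import *
d=grab('wrist','w3');togo([452.3,118.4,134])
s=cv2.resize(grab('side','s3')['image'][130:290,200:360],None,fx=3,fy=3)[:,:,::-1]
w=cv2.resize(d['image'][:,:,::-1],(480,360)); w=cv2.copyMakeBorder(w,0,120,0,0,cv2.BORDER_CONSTANT)
cv2.imwrite('pics/c3.png',cv2.resize(np.hstack([w,s]),(800,400)))
E
```

```text
clock: 8.9
position: [451.1, 119.1, 221.5]
ee_rot: [-0.044, 0.999, -0.0, -0.0]
contact_force: [0.0, 0.2, -0.0]
gripper_width: 85.1
grasp_force: 0.0
t 8.95 pos [451.3 118.1 221.5] F [-0.3 -0.2  0. ] w 84.9 j [ 0.61  0.15 -0.42 -0.   -1.01 -2.09]
togo mm [-1.1  0.2 87.5] toolerr deg [-0.  -0.1  0.1]
```

View pics/c3.png

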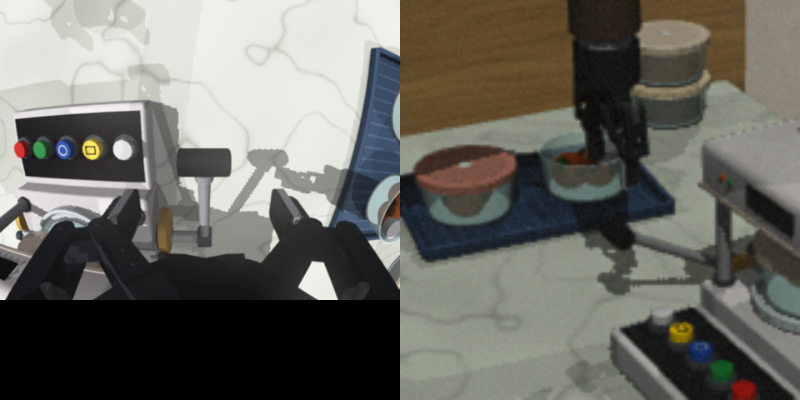

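The wrist view shows the grip at full-image (326,261), centred between the open fingers. The side view shows the gripper directly above it, so I'll descend and close.

```bash
python3 -m pendant '[[-0.001,0,0.035,0,0,0,0.085],[0,0,0.035,0,0,0,0.085],[0,0,0.018,0,0,0,0.085],[0,0,0,0,0,0,0.085],[0,0,0,0,0,0,0.04],[0,0,0,0,0,0,0.04],[0,0,0,0,0,0,0.04],[0,0,0,0,0,0,0.04],[0,0,0,0,0,0,0.04]]'; python3 - <<'E'
from h import *
grab('wrist','w4')
d=grab('scene','s4');e=grab('side','s5');f=lambda a:cv2.resize(a[:,:,::-1],(400,400))
togo([452.3,118.4,134]);
cv2.imwrite('pics/c4.png',np.hstack([f(load('w4')['image'][100:420,160:480]),f(e['image'][150:270,220:340])]))
E
```

```text
clock: 9.9
position: [453.6, 118.3, 135.4]
ee_rot: [-0.043, 0.999, 0.0, 0.001]
contact_force: [-0.6, -2.6, 5.7]
gripper_width: 49.4
grasp_force: 62.7
t 10.05 pos [453.6 118.3 135.4] F [-0.2 -2.2  7. ] w 49.3 j [ 0.6   0.25 -0.53  0.   -0.78 -2.09]
togo mm [1.3 0.2 1.4] toolerr deg [0.  0.2 0.1]
```

View pics/c4.png

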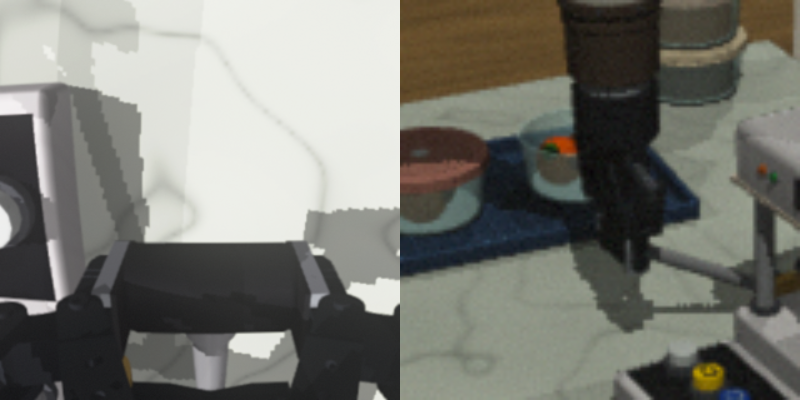

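The wrist view shows both pads flat on the grip ends, with the width at 49 mm. Swinging the first half of the arc.

```bash
python3 -m pendant '[[-0.0105,0,-0.0162,0,0,0,0.04],[-0.0122,0,-0.0151,0,0,0,0.04],[-0.0137,0,-0.0137,0,0,0,0.04],[-0.0151,0,-0.0122,0,0,0,0.04],[-0.0162,0,-0.0105,0,0,0,0.04],[0,0,0,0,0,0,0.04],[0,0,0,0,0,0,0.04]]'; python3 -c "
from h import *
togo([452.3+160,118.4+13.4,228])"
```

```text
clock: 10.75
position: [516.9, 123.7, 199.2]
ee_rot: [-0.042, 0.999, -0.0, -0.004]
contact_force: [-5.2, 4.1, -3.9]
gripper_width: 49.5
grasp_force: 64.5
t 10.75 pos [516.9 123.7 199.2] F [-5.2  4.1 -3.9] w 49.5 j [ 0.54  0.28 -0.3  -0.   -1.   -2.02]
togo mm [-95.5   0.1 -29.6] toolerr deg [-0.  -0.5 -0. ]
```

```bash
python3 -m pendant '[[-0.0173,0,-0.0088,0,0,0,0.04],[-0.018,0,-0.0069,0,0,0,0.04],[-0.0187,0,-0.0051,0,0,0,0.04],[-0.0192,0,-0.003,0,0,0,0.04],[-0.0193,0,-0.001,0,0,0,0.04],[0,0,0,0,0,0,0.04],[0,0,0,0,0,0,0.04],[0,0,0,0,0,0,0.04]]'; python3 - <<'E'
from h import *
togo([452.3+160,118.4+13.4,228])
d=grab('scene','s6');e=grab('side','s7');w=grab('wrist','w5')
f=lambda a:cv2.resize(a[:,:,::-1],(400,400))
cv2.imwrite('pics/c5.png',np.hstack([f(w['image'][100:420,160:480]),f(e['image'][140:300,270:430])]))
E
```

```text
clock: 11.55
position: [610.5, 131.9, 224.5]
ee_rot: [-0.042, 0.999, 0.0, -0.002]
contact_force: [-4.1, 3.2, -7.4]
gripper_width: 48.6
grasp_force: 62.9
t 11.55 pos [610.5 131.9 224.5] F [-4.1  3.2 -7.4] w 48.6 j [ 0.47  0.41 -0.04 -0.   -1.13 -1.96]
togo mm [-1.8 -0.3 -3.5] toolerr deg [ 0.  -0.2  0.1]
```

View pics/c5.png

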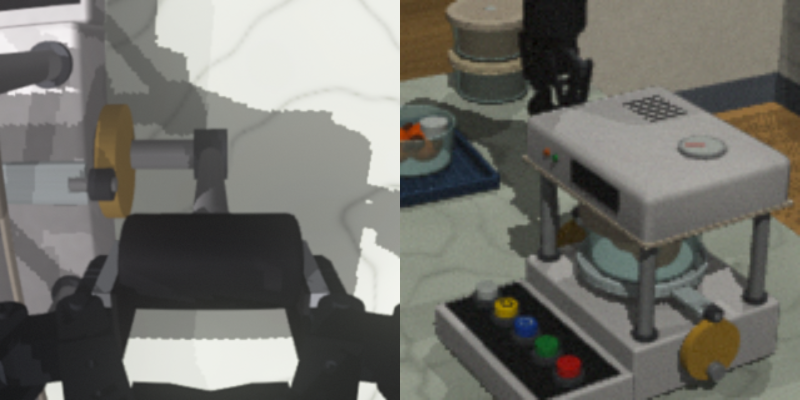

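```bash
python3 - <<'E'
from h import *
W=load('w5');i=lambda p:Rot.from_euler('z',-Y).apply(p-O).round(1)
print('hub@48',i(atz(ray(W,328,220,True),48)),'grip@223',i(atz(ray(W,328,308,True),223)),'TCP',i(arm.read_state()['position']))
E
```

```text
hub@48 [ -4.1 194.9  48. ] grip@223 [-13.2 194.7 223. ] TCP [ -0.9 194.7 224.5]
```

Grip reads about 9 mm (0.05 rad) short of upright. That is inside the tolerance, but I'll nudge it on and re-measure.

```bash
python3 -m pendant '[[-0.004,0,-0.002,0,0,0,0.04],[-0.003,0,-0.001,0,0,0,0.04],[0,0,0,0,0,0,0.04],[0,0,0,0,0,0,0.04],[0,0,0,0,0,0,0.04]]'; python3 - <<'E'
from h import *
togo([452.3+160,118.4+13.4,228])
w=grab('wrist','w6');e=grab('side','s8');s=grab('scene','s9')
f=lambda a:cv2.resize(a[:,:,::-1],(400,400))
cv2.imwrite('pics/c6.png',np.hstack([f(w['image'][100:420,160:480]),f(s['image'][150:310,270:430])]))
E
```

```text
clock: 12.2
position: [614.6, 132.2, 224.7]
ee_rot: [-0.042, 0.999, -0.0, -0.007]
contact_force: [-7.4, 3.9, -11.9]
gripper_width: 48.9
grasp_force: 64.3
t 12.2 pos [614.6 132.2 224.7] F [ -7.4   3.9 -11.9] w 48.9 j [ 0.47  0.42 -0.02 -0.01 -1.15 -1.95]
togo mm [ 2.3 -0.3 -3.3] toolerr deg [ 0.  -0.8 -0. ]
```

View pics/c6.png

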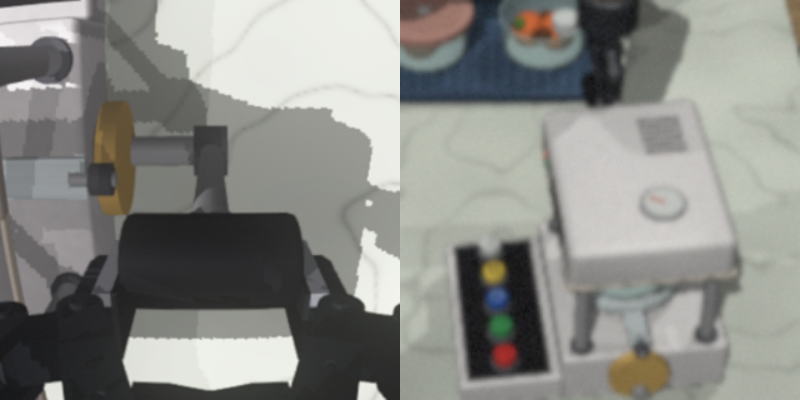

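The grip sits about upright: −5 mm by the image, +3 mm by the TCP, with a tolerance of ±22 mm. The gripper is holding at 64 N, all keys are up, and the neighbours look undisturbed.

```bash
python3 -c "
from bench import arm
print(arm.job_done())"
```

```text
the job is handed in; nothing more can be done
None
```

I pressed the white, blue and green keys in order and swung the lever to about upright, where the gripper still holds it. The job is handed in, but no verdict came back, and I could not measure the lid's force on the pad.

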